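# Pour two test balls into the shallow sample pan

### The job

Carry the scoop with its two steel balls to the shallow round pan and lower the still level scoop until its lip is over the pan, about 3 cm above the rim; only then tip it, keeping the lip that low, so that both balls roll out and stay in the pan. Do not push the pan about. Then set the empty scoop back upright on the table, clear of the pan, and let go.

Things in the scene. Friction and masses are not known exactly. Their poses are not given: they have to be found in the camera images.
- scoop_grip (a point): Centre of the black block handle (65 long, 24 wide, 44 mm high) of a small aluminium pouring scoop, 22 mm above its underside; grip it across the 24 mm, from above. x points along the scoop to its lip, y to its left, z up when it stands flat on the table. Whole scoop 160 mm long, 0.2 kg. Ahead of the handle: a trough 95 long, 52 wide, 36 mm high, open on top and at the front end
- scoop_lip (a point): Pouring lip, the middle of the front edge of the trough's floor: 127.5 mm ahead of scoop_grip and 4.6 mm below it, 17.4 mm above the scoop's underside, to which the side walls reach down. Same axes. The floor rises 8 degrees to the lip: level, the balls stay at the back; tipped lip down by 25 to 35 degrees they roll out over it
- pan: Shallow round pan of plain steel, loose on the table (0.35 kg): 130 mm across the rim, 18 mm high, floor and wall 3 mm thick. Origin at the centre of its underside, z up. A square steel pan of the same height stands near it, and is not the one
- ball_a_center (a point): Centre of one steel ball, 18 mm in diameter, 24 g, that starts at the back of the scoop's trough
- ball_b_center (a point): Centre of the other, equal, steel ball, beside it in the trough
Mind the look-alikes: they are no part of the job. Of the things shaped like the part that bears scoop_grip, the aluminium one is meant. What is shaped like the pan but red is not meant.

How it is judged:
On the way, in this order (a step that is already met when the one before it is completed fails the run):
1. the lip is lowered over the pan (inside its rim, less than 55 mm above it) with both balls still in the level scoop (horizontal distance between scoop_lip and pan below 0.063 m and z of scoop_lip in the frame of pan below 0.073 m and angle between scoop_grip's own z axis and vertical below 0.3 rad and x of each of ball_a_center, ball_b_center in the frame of scoop_lip below -0.02 m and distance between each of ball_a_center, ball_b_center and scoop_grip below 0.11 m), for 0.1 s.
2. both balls are in the pan (horizontal distance between each of ball_a_center, ball_b_center and pan below 0.064 m and z of each of ball_a_center, ball_b_center in the frame of pan below 0.02 m), for 0.2 s.
At the end, for the whole second after the job is handed in: Both balls lie in the round pan (centres within 64 mm of its centre and below 20 mm above its underside), the pan stands flat, and the scoop stands upright on the table within 10 degrees (handle centre below 32 mm, lip below 28 mm), clear of the pan, released (all of step 2 and angle between pan's own z axis and vertical below 0.1 rad and angle between scoop_grip's own z axis and vertical below 0.17 rad and height (world z) of scoop_grip below 0.032 m and height (world z) of scoop_lip below 0.028 m and horizontal distance between scoop_lip and pan above 0.075 m and horizontal distance between scoop_grip and pan above 0.085 m); the robot touches nothing.
It fails at once if the scoop is tilted more than 20 degrees while its lip is more than 75 mm above the table and the balls are not yet both in the pan (angle between scoop_grip's own z axis and vertical above 0.35 rad and height (world z) of scoop_lip above 0.075 m and not (horizontal distance between each of ball_a_center, ball_b_center and pan below 0.064 m and z of each of ball_a_center, ball_b_center in the frame of pan below 0.02 m)).
It fails at once if the pan is pushed more than 30 mm from its place (distance of pan from where it was at the start of the episode above 0.03 m).
It fails at once if a ball falls on the table ((height (world z) of ball_a_center below 0.02 m and horizontal distance between ball_a_center and pan above 0.07 m and distance between ball_a_center and scoop_grip above 0.14 m) or (height (world z) of ball_b_center below 0.02 m and horizontal distance between ball_b_center and pan above 0.07 m and distance between ball_b_center and scoop_grip above 0.14 m)).
It also fails if it takes over 59 s, if anything falls off the work surface, if the arm or the gripper's body presses on something with over 40 N, if the wrist force passes 120 N, or if a joint passes its speed limit or range.

### The arm

A 6-joint arm with a two-finger parallel gripper is mounted at the origin on the work surface. World frame = base frame: x ahead of the robot, y to its left, z up, the work surface at z = 0. Lengths are in m, angles in rad, forces in N, time in s.
With the tool pointing down it reaches from about 0.3 to 0.775 m from the base axis. Payload 14.6 kg.
Tool frame: the origin (TCP) lies where the fingers leave the gripper's body, on its centre line; the fingertips stand 97 mm ahead of it and the grasp point (between the pads) lies 78 mm ahead of it (ctrl.finger_overhang is the distance from the TCP to the fingertips, in m); z points along the fingers, y is the direction in which the jaws open and shut (so a half turn about z gives the same grasp; the last joint's range is limited). The gripper opens to 94 mm and grips with 3 to 60 N. Pads are 16 mm wide; open, the fingers measure 119 mm over their backs; the gripper's body (75 mm by 177 mm) begins 78 mm behind the grasp point.
Start: joints at [1.124, 0.3, 1.521, -0, 1.321, -0.067], TCP at [0.204, 0.511, 0.303] pointing down, gripper open.
Joint ranges: [-3.03, 3.03], [-0.79, 2.21], [0.23, 2.52], [-1.04, 4.18], [0, 3.07], [-2.55, 2.55]. Speed limits (rad/s): [2.22, 2.22, 2.57, 3.14, 3.14, 3.14].

### API

Orientations are given as [roll, pitch, yaw] about the fixed x, y, z axes, in that order (R = Rz(yaw) Ry(pitch) Rx(roll)).
In Python, from station import ctrl, imaging, hand_in gives the robot as it stands.
- The arm moves only by the shell command python3 -m pendant 'ROWS' [FORCE]. ROWS is JSON, a list of rows, each a list of 7 numbers: the shift along the tool's x, y, z normalised to -1 to 1, where 1 is 120 mm, then the turn, a rotation vector about the tool's x, y, z normalised to -1 to 1, where 1 is 30 degrees, then the closure, from -1 (fully open) to 1 (shut). A call has 1 to 10 rows; each row shifts and turns the commanded pose from where the row before left it, along the tool's axes as they then stand; what a row does not reach is not made up. A row lasts 1/12 s, in which the tool goes at most 41.7 mm and 7.16 degrees, less where a joint would pass 70% of its speed; a pose out of reach is approached as far as the arm can. A call with a number of a shift or a turn outside -1 to 1 is refused whole. A call with a gripper value outside its range is refused whole. The fingers move at their own pace and stop on an object; FORCE is the grip in N (left out, the last holds). Time passes only in rows, so rows that do not move let the fingers close. It gives the time, the measured TCP pose, the force and the opening at its end, in the units of the state.
- ctrl.get_obs(): the state, without advancing time (a new reading comes with each control period).
- imaging.camera(name): name is "side" or "top" or "wrist"; returns a dict with "image" (480x640x3 uint8, red, green, blue), "mtx" (3x3 intrinsics, pixels), "rvec" (rotation vector, rad) and "tvec" (3), from world to camera coordinates, as OpenCV has them. Camera axes: x right, y down, z forward; pixel columns grow to the right and rows downward; lengths in m; the calibration is good to about 2 mm. A picture is of the moment at which its call begins. There is no depth.
- hand_in(): hands the job in, once; it reports no verdict.
The state is a dict: "time_s": time; "qpos": joint angles; "joint_vel": joint speeds; "tau": joint torques, N m; "ee_pos": TCP position; "eef_rot": TCP orientation; "force": force on the tool from outside, world axes, zero at the start; "moment": the same for the moment, N m; "grip_width": finger opening in m.
Only numpy, scipy, OpenCV 4.12 (cv2) and the standard library are available. Lean on these libraries where they do the work, as an engineer would, in place of code of your own. Each camera call takes 0.05 s, during which the arm holds its last target.

## Working session

There is one attempt and no reset: what is moved stays moved. The work goes in short steps, Python scripts to look and compute and a shell command to move; the robot and the scene stay as the last step left them, time stands still between calls to the robot, and variables do not carry over. Pictures are saved under pics/ and viewed, and the job is handed in when it is done.

```bash
ls; mkdir -p pics; python3 - <<'E'
from station import ctrl, imaging
import cv2
print(ctrl.get_obs(), ctrl.finger_overhang)
for n in ("top","side"):
    c=imaging.camera(n); cv2.imwrite(f"pics/{n}0.png",c["image"][:,:,::-1]); print(n,c["mtx"],c["rvec"],c["tvec"])
E
```

```text
pics
{'time_s': 0.0, 'qpos': array([ 1.12441744e+00,  3.00468853e-01,  1.52157360e+00,  1.11095688e-05,
        1.32067229e+00, -6.66029542e-02]), 'joint_vel': array([-3.24581787e-04, -6.75110404e-04, -1.39233962e-05,  6.93502395e-04,
       -2.31413166e-04,  2.81405286e-04]), 'tau': array([-3.03644221e-03, -5.31812239e+01, -3.52721035e+01,  7.08875502e-02,
        2.44569022e-02, -7.80450205e-05]), 'ee_pos': array([0.20383219, 0.51068047, 0.30209066]), 'eef_rot': array([-3.14047376e+00, -8.54164807e-05,  2.76181392e+00]), 'force': array([-0.5572439 , -0.09880877, -0.14317442]), 'moment': array([-0.00092582, -0.00957195,  0.00342831]), 'grip_width': 0.09439841854641497} 0.0972
top [[497.51659166   0.         318.40617136]
 [  0.         497.51659166 236.29743106]
 [  0.           0.           1.        ]] [ 2.21018707 -2.17402453  0.05944758] [0.03159176 0.48237963 1.00363031]
side [[463.59829727   0.         324.42631336]
 [  0.         463.59829727 246.31072353]
 [  0.           0.           1.        ]] [ 2.10563384 -0.61965758  0.33400442] [-0.39752372  0.20515914  0.70972211]
```

View pics/top0.png

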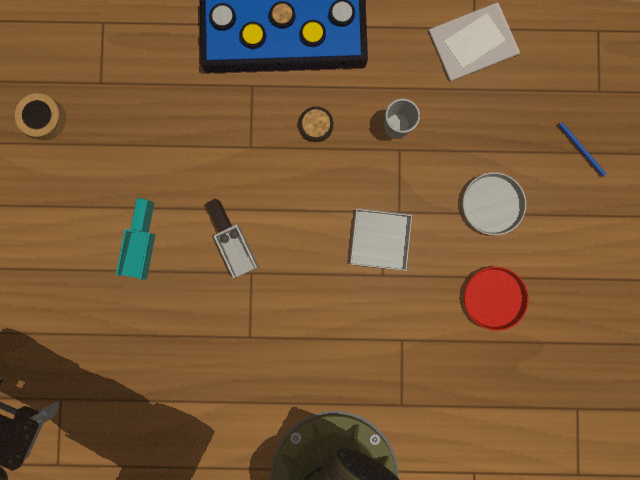

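View pics/side0.png

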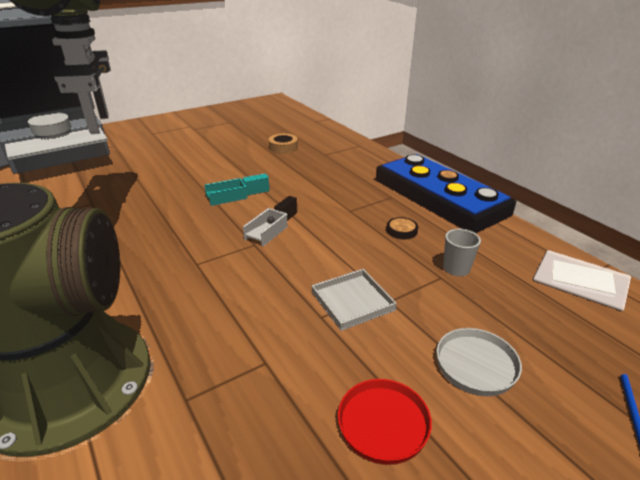

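Scoops in the top picture: the bare metal one with a black handle at (231,240), and a teal one at (137,240). The aluminium one at (231,240) is meant, and two balls are visible in it. Pans: steel round at (493,204), red round at (495,298), steel square at (380,240). The steel round one is meant. I'll confirm both in enlarged crops.

```bash
python3 - <<'E'
import cv2, numpy as np
i=cv2.imread("pics/top0.png")
a=cv2.resize(i[190:290,190:270],None,fx=6,fy=6,interpolation=cv2.INTER_CUBIC)
b=cv2.resize(i[160:250,450:540],None,fx=6,fy=6,interpolation=cv2.INTER_CUBIC)
cv2.imwrite("pics/c1.png",a); cv2.imwrite("pics/c2.png",b)
E
```

```text
(no output)
```

View pics/c1.png

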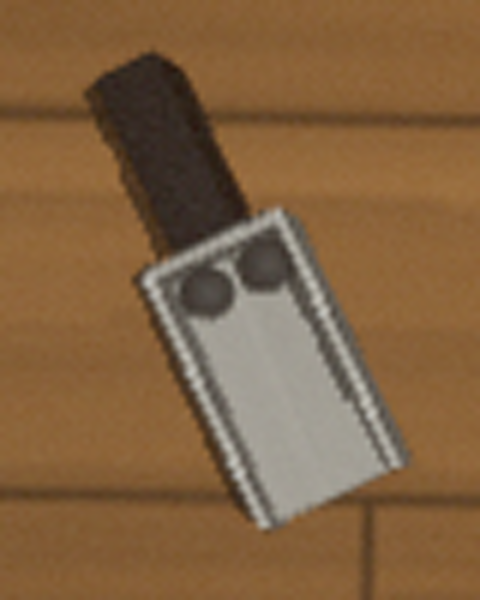

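View pics/c2.png

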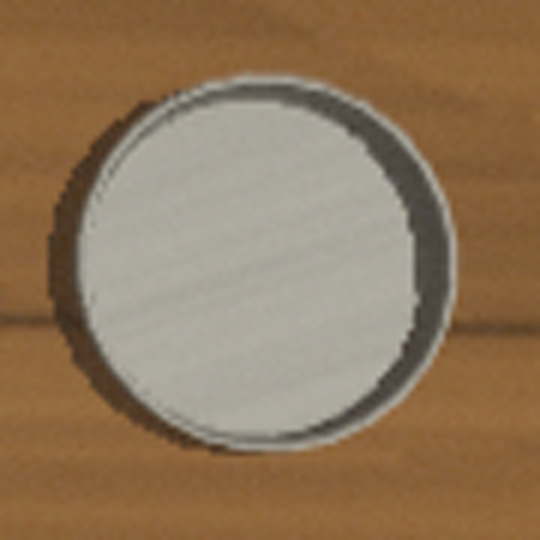

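The crops confirm it. The aluminium scoop has two dark balls at its back, at (224,238) and (233,233), and its lip points to the lower right. The plain steel round pan has its centre at about (494.2,203.3).

```bash
cat > h.py <<'E'
import numpy as np, cv2
from station import ctrl, imaging
from scipy.spatial.transform import Rotation as Ro
def ray(c,u,v):
    R=cv2.Rodrigues(np.array(c["rvec"],float))[0]; t=np.array(c["tvec"],float).ravel()
    d=R.T@np.linalg.inv(c["mtx"])@np.array([u,v,1.]); return -R.T@t, d
def at(c,u,v,z):
    o,d=ray(c,u,v); return o+d*(z-o[2])/d[2]
def proj(c,P):
    return cv2.projectPoints(np.array(P,float).reshape(-1,3),np.array(c["rvec"],float),np.array(c["tvec"],float),c["mtx"],None)[0].reshape(-1,2)
def crop2(x,y,x0,y0,s): return (x+.5)/s-.5+x0,(y+.5)/s-.5+y0
E
python3 - <<'E'
from h import *
c=imaging.camera("top")
P=[at(c,*crop2(x,y,190,190,6),.036) for x,y in [(150,275),(280,210),(405,462),(262,525)]]
P=np.array(P);print(P)
print("w",np.linalg.norm(P[0]-P[1]),np.linalg.norm(P[2]-P[3]),"l",np.linalg.norm(P[0]-P[3]),np.linalg.norm(P[1]-P[2]))
f=(P[2]+P[3])/2; r=(P[0]+P[1])/2; d=(f-r)/np.linalg.norm(f-r); yaw=np.arctan2(d[1],d[0])
ctr=(f+r)/2; g=ctr-d*(127.5-47.5)*1e-3
print("yaw",yaw,np.degrees(yaw),"grip",g,"lip",g+d*.1275)
hb=at(c,*crop2(138,60,190,190,6),.044);print("handle back",hb, np.dot(hb-g,d))
for x,y in [(78,262),(457,262),(267,73),(267,452),(267,262)]: print("pan",at(c,*crop2(x,y,450,160,6),.018))
s=imaging.camera("side")
print("side proj of grip,lip,pan", proj(s,[[g[0],g[1],.044],[*(g+d*.1275)[:2],.0174]]), proj(s,[at(c,*crop2(267,262,450,160,6),.018)]))
# refine: overlay
E
```

```text
[[0.4788804  0.2471378  0.036     ]
 [0.50131512 0.20436187 0.036     ]
 [0.41808421 0.16067985 0.036     ]
 [0.39644267 0.20763286 0.036     ]]
w 0.04830214077025611 0.05170050229191742 l 0.09141454864669081 0.09399736019193627
yaw -2.676243595822279 -153.3374629895319 grip [0.5201738  0.24085188 0.036     ] lip [0.40623151 0.1836382  0.036     ]
handle back [0.54985219 0.25144862 0.044     ] -0.03127766165236515
pan [ 0.55397837 -0.25376148  0.018     ]
pan [ 0.5560895  -0.38268023  0.018     ]
pan [ 0.61994332 -0.3182647   0.018     ]
pan [ 0.49023988 -0.31784783  0.018     ]
pan [ 0.55503124 -0.31805607  0.018     ]
side proj of grip,lip,pan [[285.06385126 201.36530479]
 [252.45543981 236.6083535 ]] [[477.42954234 356.42912626]]
```

```bash
python3 -m pendant '[[-0.27,-0.09,0,0,0,0,-1],[-0.27,-0.09,0,0,0,0,-1],[-0.27,-0.09,0,0,0,0,-1],[-0.27,-0.09,0,0,0,0,-1],[-0.27,-0.09,0,0,0,0,-1],[-0.27,-0.09,0,0,0,0,-1],[-0.27,-0.09,0,0,0,0,-1],[-0.27,-0.09,0,0,0,0,-1],[-0.27,-0.09,0,0,0,0,-1],[-0.27,-0.09,0,0,0,0,-1]]'
python3 -m pendant '[[-0.27,-0.09,0,0,0,0,-1],[-0.27,-0.09,0,0,0,0,-1],[0,0,0,0,0,0.2,-1],[0,0,0,0,0,0.2,-1],[0,0,0,0,0,0.2,-1],[0,0,0,0,0,0.2,-1],[0,0,0,0,0,0.2,-1],[0,0,0,0,0,0.2,-1],[0,0,0,0,0,0.2,-1],[0,0,0,0,0,0.2,-1]]'
python3 -m pendant '[[0,0,0,0,0,0.2,-1],[0,0,0,0,0,0.2,-1],[0,0,0,0,0,0.2,-1],[0,0,0,0,0,0.2,-1],[0,0,0,0,0,0.2,-1],[0,0,0,0,0,0.2,-1],[0,0,0,0,0,0.2,-1],[0,0,0,0,0,0.2,-1],[0,0,0,0,0,0.2,-1],[0,0,0,0,0,0.2,-1]]'
python3 -m pendant '[[0,0,0,0,0,0.2,-1],[0,0,0,0,0,0.2,-1],[0,0,0,0,0,0.2,-1],[0,0,0,0,0,0.18,-1],[0,0,0,0,0,0,-1]]'
python3 - <<'E'
from h import *
c=imaging.camera("wrist"); cv2.imwrite("pics/w1.png",c["image"][:,:,::-1])
print(ctrl.get_obs()["qpos"])
g=np.array([.5202,.2409,0]); y=np.radians(-153.3); d=np.array([np.cos(y),np.sin(y),0]); l=np.array([-d[1],d[0],0])
pts=[]
for a,b,z in [(32.5,0,44),(-32.5,0,44),(0,0,44),(32.5,26,36),(32.5,-26,36),(127.5,-26,36),(127.5,26,36)]:
    pts.append(g+d*a/1e3+l*b/1e3+np.array([0,0,z/1e3]))
print(proj(c,pts).round(1))
E
```

```text
time_s: 1.03
ee_pos: [0.4658, 0.289, 0.3026]
eef_rot: [-3.142, -0.0, 2.762]
force: [0.3, 0.3, 0.8]
grip_width: 0.0944
time_s: 1.87
ee_pos: [0.5169, 0.2463, 0.3024]
eef_rot: [-3.141, 0.0, 1.919]
force: [-0.3, 0.0, 0.1]
grip_width: 0.0934
time_s: 2.7
ee_pos: [0.5169, 0.2463, 0.3025]
eef_rot: [-3.141, 0.0, 0.872]
force: [-0.4, -0.2, -0.3]
grip_width: 0.0938
time_s: 3.12
ee_pos: [0.5169, 0.2463, 0.3025]
eef_rot: [3.142, 0.0, 0.464]
force: [0.5, -0.0, 0.7]
grip_width: 0.0942
[ 3.80630739e-01  3.50578967e-01  1.45449699e+00 -3.77754362e-05
  1.33683155e+00  1.48148420e+00]
[[329.2 259.3]
 [329.3 197.4]
 [329.2 229. ]
 [353.2 257.1]
 [304.9 257.1]
 [306.2 336.8]
 [351.5 336.7]]
```

View pics/w1.png

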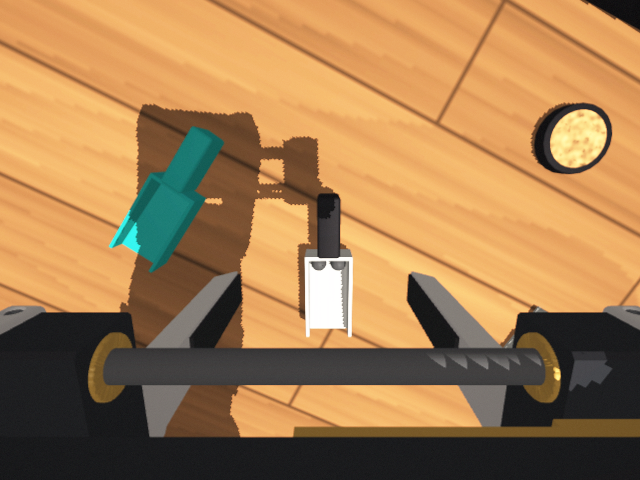

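The wrist picture agrees with the measurement. The handle runs (329,194)–(329,256) and the trough corners are at (305,257), (352,257), (306,336) and (351,336), all within 3 px of prediction. Next I'll centre, descend and grip.

```bash
python3 -m pendant '[[0,0.053,0.2,0,0,0,-1],[0,0,0.25,0,0,0,-1],[0,0,0.25,0,0,0,-1],[0,0,0.25,0,0,0,-1],[0,0,0.25,0,0,0,-1],[0,0,0.2,0,0,0,-1],[0,0,0.15,0,0,0,-1],[0,0,0.08,0,0,0,-1],[0,0,0.04,0,0,0,-1],[0,0,0,0,0,0,-1]]'
python3 - <<'E'
from h import *
c=imaging.camera("wrist"); cv2.imwrite("pics/w2.png",c["image"][:,:,::-1])
c=imaging.camera("top"); cv2.imwrite("pics/t2.png",cv2.resize(c["image"][170:310,170:310,::-1],None,fx=4,fy=4))
E
```

```text
time_s: 4.0
ee_pos: [0.5198, 0.2406, 0.1019]
eef_rot: [-3.142, 0.001, 0.47]
force: [-0.4, 0.3, 0.6]
grip_width: 0.094
```

View pics/w2.png

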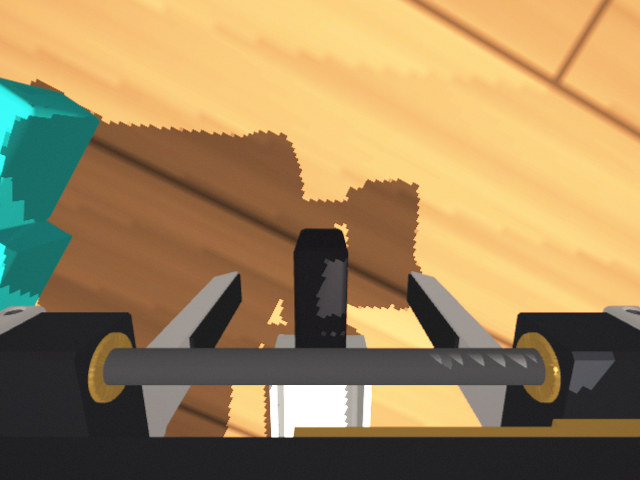

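```bash
python3 -m pendant '[[0,0,0,0,0,0,1],[0,0,0,0,0,0,1],[0,0,0,0,0,0,1],[0,0,0,0,0,0,1],[0,0,0,0,0,0,1],[0,0,0,0,0,0,1],[0,0,0,0,0,0,1],[0,0,0,0,0,0,1]]' 55
python3 -m pendant '[[0,0,-0.03,0,0,0,1],[0,0,-0.06,0,0,0,1],[0,0,-0.06,0,0,0,1],[0,0,-0.06,0,0,0,1],[0,0,-0.06,0,0,0,1],[0,0,-0.06,0,0,0,1],[0,0,-0.06,0,0,0,1],[0,0,-0.06,0,0,0,1],[0,0,-0.03,0,0,0,1],[0,0,0,0,0,0,1]]'
python3 - <<'E'
from h import *
for n in("top","side"):
  c=imaging.camera(n); im=c["image"][:,:,::-1]
  im=im[170:310,170:310] if n=="top" else im[120:260,190:360]
  cv2.imwrite(f"pics/{n}3.png",cv2.resize(im,None,fx=4,fy=4,interpolation=cv2.INTER_CUBIC))
E
```

```text
time_s: 4.77
ee_pos: [0.5198, 0.2406, 0.1023]
eef_rot: [3.142, -0.0, 0.468]
force: [-0.1, 0.4, 0.0]
grip_width: 0.0441
time_s: 5.6
ee_pos: [0.5201, 0.2407, 0.1609]
eef_rot: [3.141, -0.001, 0.468]
force: [0.2, -0.5, -3.4]
grip_width: 0.0237
```

View pics/top3.png

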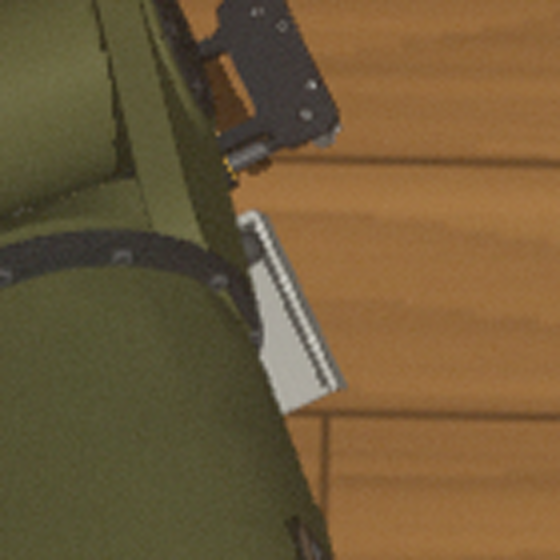

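View pics/side3.png

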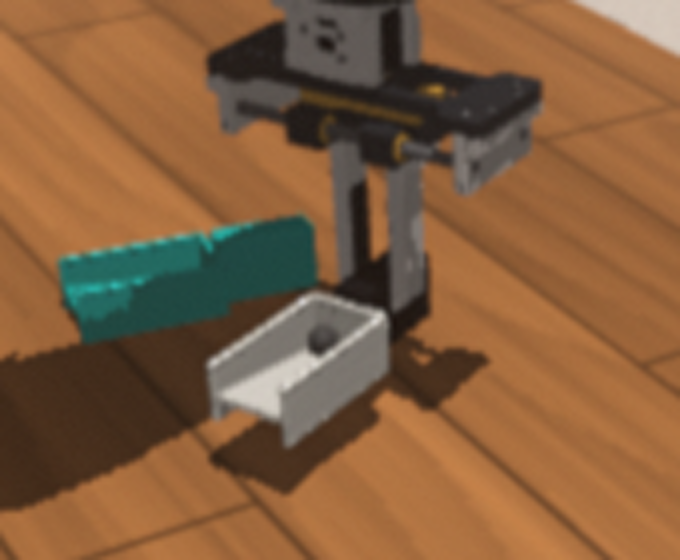

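The fingers were still closing when the lift began, so the grip is high on the handle. I'll set the scoop back down gently and re-grip it properly.

```bash
python3 -m pendant '[[0,0,0.03,0,0,0,1],[0,0,0.06,0,0,0,1],[0,0,0.06,0,0,0,1],[0,0,0.05,0,0,0,1],[0,0,0.03,0,0,0,1],[0,0,0.015,0,0,0,1],[0,0,0.015,0,0,0,1],[0,0,0,0,0,0,1]]'
python3 -m pendant '[[0,0,0.015,0,0,0,1],[0,0,0.015,0,0,0,1],[0,0,0,0,0,0,1]]'
python3 -m pendant '[[0,0,0.01,0,0,0,1],[0,0,0.01,0,0,0,1],[0,0,0,0,0,0,1]]'
```

```text
time_s: 6.37
ee_pos: [0.5198, 0.2406, 0.1284]
eef_rot: [-3.142, 0.0, 0.468]
force: [-0.4, -0.0, -2.8]
grip_width: 0.0239
time_s: 6.62
ee_pos: [0.5198, 0.2406, 0.1248]
eef_rot: [-3.142, 0.0, 0.468]
force: [-0.2, 0.5, -2.8]
grip_width: 0.0236
time_s: 6.87
ee_pos: [0.5197, 0.2406, 0.1224]
eef_rot: [-3.142, 0.0, 0.468]
force: [0.6, -0.9, -3.5]
grip_width: 0.0235
```

```bash
python3 -m pendant '[[0,0,0.015,0,0,0,1],[0,0,0,0,0,0,1]]'
python3 -m pendant '[[0,0,0.015,0,0,0,1],[0,0,0,0,0,0,1]]'
python3 -m pendant '[[0,0,0.015,0,0,0,1],[0,0,0,0,0,0,1]]'
```

```text
time_s: 7.03
ee_pos: [0.5199, 0.2407, 0.1208]
eef_rot: [-3.142, -0.0, 0.468]
force: [0.4, 0.4, -2.1]
grip_width: 0.0236
time_s: 7.2
ee_pos: [0.52, 0.2407, 0.1207]
eef_rot: [3.141, -0.001, 0.469]
force: [-8.9, -3.5, 18.8]
grip_width: 0.0239
time_s: 7.37
ee_pos: [0.5201, 0.2407, 0.1207]
eef_rot: [3.141, -0.001, 0.469]
force: [-18.2, -8.3, 39.2]
grip_width: 0.0235
```

```bash
python3 -m pendant '[[0,0,-0.022,0,0,0,1],[0,0,0,0,0,0,1]]'
python3 -m pendant '[[0,0,0,0,0,0,0],[0,0,0,0,0,0,0],[0,0,0,0,0,0,0],[0,0,0,0,0,0,0],[0,0,0,0,0,0,0],[0,0,0,0,0,0,0]]'
python3 - <<'E'
from h import *
for n in("side","wrist"):
  c=imaging.camera(n); im=c["image"][:,:,::-1]
  im=im if n=="wrist" else cv2.resize(im[120:260,190:360],None,fx=4,fy=4,interpolation=cv2.INTER_CUBIC)
  cv2.imwrite(f"pics/{n}4.png",im)
E
```

```text
time_s: 7.53
ee_pos: [0.5201, 0.2407, 0.1208]
eef_rot: [3.141, -0.001, 0.468]
force: [1.3, -1.1, 13.5]
grip_width: 0.0233
time_s: 8.03
ee_pos: [0.5198, 0.2406, 0.1197]
eef_rot: [-3.142, 0.0, 0.468]
force: [0.7, -0.4, 0.3]
grip_width: 0.0467
```

View pics/side4.png

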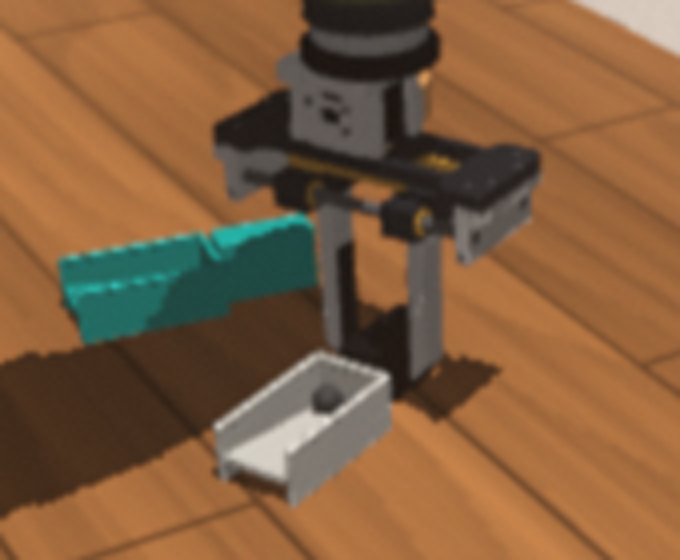

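View pics/wrist4.png

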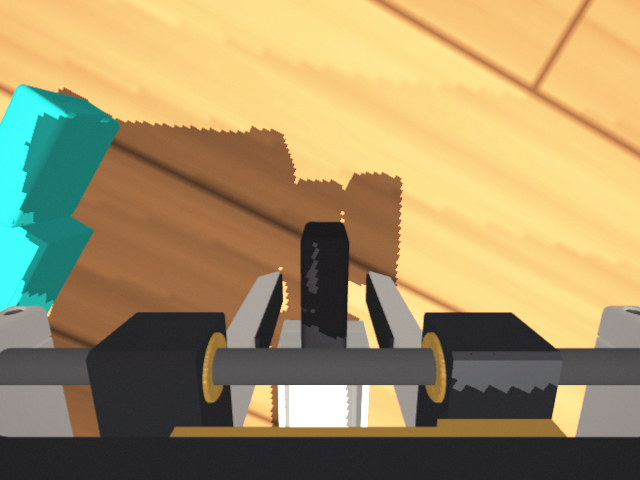

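The scoop is flat on the table with the balls at the back, and the handle at (325,225–345) is centred between the fingers. I'll go lower and close fully.

```bash
python3 -m pendant '[[0,0,0.07,0,0,0,0],[0,0,0.06,0,0,0,0],[0,0,0.02,0,0,0,0],[0,0,0,0,0,0,1],[0,0,0,0,0,0,1],[0,0,0,0,0,0,1],[0,0,0,0,0,0,1],[0,0,0,0,0,0,1],[0,0,0,0,0,0,1],[0,0,0,0,0,0,1]]' 55
python3 -m pendant '[[0,0,0,0,0,0,1],[0,0,0,0,0,0,1]]'
```

```text
time_s: 8.97
ee_pos: [0.5199, 0.2407, 0.1021]
eef_rot: [3.142, -0.0, 0.469]
force: [1.2, -0.4, 2.3]
grip_width: 0.0238
time_s: 9.13
ee_pos: [0.5199, 0.2407, 0.1021]
eef_rot: [3.142, -0.0, 0.468]
force: [-0.5, -1.5, 3.6]
grip_width: 0.024
```

```bash
python3 -m pendant '[[0,0,-0.03,0,0,0,1],[0,0,-0.06,0,0,0,1],[0,0,-0.07,0,0,0,1],[0,0,-0.07,0,0,0,1],[0,0,-0.07,0,0,0,1],[0,0,-0.07,0,0,0,1],[0,0,-0.06,0,0,0,1],[0,0,-0.05,0,0,0,1],[0,0,-0.02,0,0,0,1],[0,0,0,0,0,0,1]]'
python3 - <<'E'
from h import *
c=imaging.camera("side"); im=c["image"][:,:,::-1]
cv2.imwrite(f"pics/side5.png",cv2.resize(im[120:260,190:360],None,fx=4,fy=4,interpolation=cv2.INTER_CUBIC))
E
```

```text
time_s: 9.97
ee_pos: [0.52, 0.2407, 0.1625]
eef_rot: [3.142, -0.001, 0.468]
force: [-0.2, -0.2, -2.4]
grip_width: 0.0236
```

View pics/side5.png

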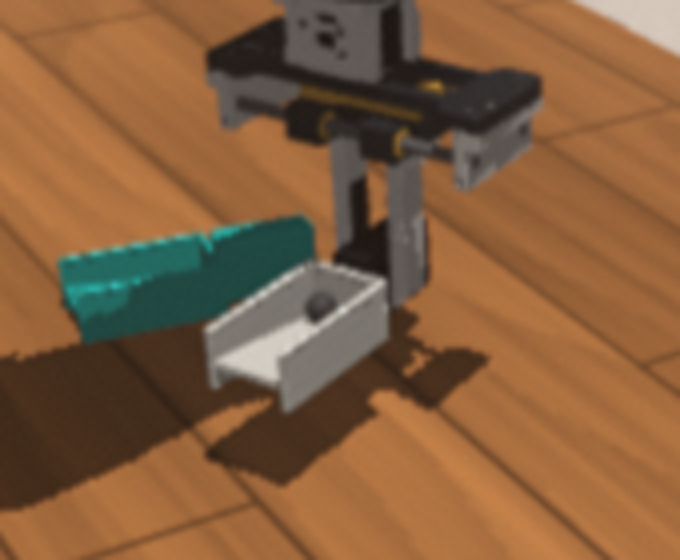

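The lift is level and well gripped, with the balls still at the back, one of them visible at crop (321,306). Next I'll carry it across at constant height.

```bash
python3 -m pendant '[[-0.03,0.035,0,0,0,0,1],[-0.05,0.06,0,0,0,0,1],[-0.08,0.1,0,0,0,0,1],[-0.1,0.13,0,0,0,0,1],[-0.1,0.13,0,0,0,0,1],[-0.1,0.13,0,0,0,0,1],[-0.1,0.13,0,0,0,0,1],[-0.1,0.13,0,0,0,0,1],[-0.1,0.13,0,0,0,0,1],[-0.1,0.13,0,0,0,0,1]]'
python3 -m pendant '[[-0.1,0.13,0,0,0,0,1],[-0.1,0.13,0,0,0,0,1],[-0.1,0.13,0,0,0,0,1],[-0.1,0.13,0,0,0,0,1],[-0.1,0.13,0,0,0,0,1],[-0.1,0.13,0,0,0,0,1],[-0.1,0.13,0,0,0,0,1],[-0.1,0.13,0,0,0,0,1],[-0.1,0.13,0,0,0,0,1],[-0.1,0.13,0,0,0,0,1]]'
python3 -m pendant '[[-0.1,0.13,0,0,0,0,1],[-0.1,0.13,0,0,0,0,1],[-0.1,0.13,0,0,0,0,1],[-0.1,0.13,0,0,0,0,1],[-0.1,0.13,0,0,0,0,1],[-0.08,0.1,0,0,0,0,1],[-0.05,0.06,0,0,0,0,1],[-0.03,0.035,0,0,0,0,1],[0,0,0,0,0,0,1]]'
python3 - <<'E'
from h import *
print(ctrl.get_obs()["qpos"])
for n in ("top","side"):
  c=imaging.camera(n); cv2.imwrite(f"pics/{n}6.png",c["image"][:,:,::-1])
E
```

```text
time_s: 10.85
ee_pos: [0.4868, 0.0741, 0.1616]
eef_rot: [-3.141, 0.001, 0.468]
force: [0.7, -0.2, -1.9]
grip_width: 0.0238
time_s: 11.68
ee_pos: [0.45, -0.119, 0.1616]
eef_rot: [-3.141, 0.0, 0.468]
force: [0.6, -0.7, -2.8]
grip_width: 0.0238
time_s: 12.43
ee_pos: [0.4256, -0.2445, 0.1617]
eef_rot: [-3.141, 0.0, 0.467]
force: [-1.0, 0.3, -2.5]
grip_width: 0.0236
[-5.96082081e-01  3.42684771e-01  1.82564375e+00 -3.01766726e-05
  9.73561053e-01  5.07383202e-01]
```

View pics/top6.png

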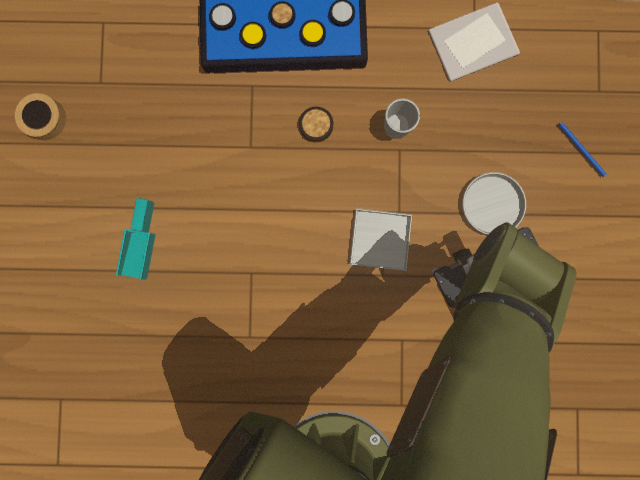

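View pics/side6.png

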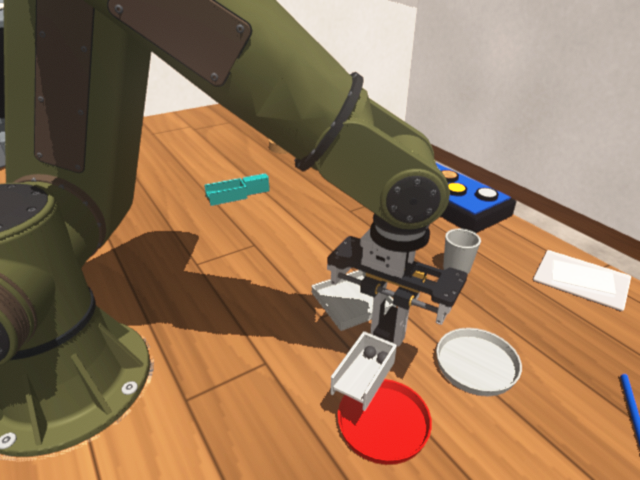

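The scoop is still level, with both balls at the back (side view (368,352) and (380,357)). Now I'll turn it 123° counter-clockwise so the lip points radially outward at the pan.

```bash
python3 -m pendant '[[0,0,0,0,0,-0.05,1],[0,0,0,0,0,-0.1,1],[0,0,0,0,0,-0.15,1],[0,0,0,0,0,-0.15,1],[0,0,0,0,0,-0.15,1],[0,0,0,0,0,-0.15,1],[0,0,0,0,0,-0.15,1],[0,0,0,0,0,-0.15,1],[0,0,0,0,0,-0.15,1],[0,0,0,0,0,-0.15,1]]'
python3 -m pendant '[[0,0,0,0,0,-0.15,1],[0,0,0,0,0,-0.15,1],[0,0,0,0,0,-0.15,1],[0,0,0,0,0,-0.15,1],[0,0,0,0,0,-0.15,1],[0,0,0,0,0,-0.15,1],[0,0,0,0,0,-0.15,1],[0,0,0,0,0,-0.15,1],[0,0,0,0,0,-0.15,1],[0,0,0,0,0,-0.15,1]]'
python3 -m pendant '[[0,0,0,0,0,-0.15,1],[0,0,0,0,0,-0.15,1],[0,0,0,0,0,-0.15,1],[0,0,0,0,0,-0.15,1],[0,0,0,0,0,-0.15,1],[0,0,0,0,0,-0.15,1],[0,0,0,0,0,-0.15,1],[0,0,0,0,0,-0.1,1],[0,0,0,0,0,-0.1,1],[0,0,0,0,0,0,1]]'
python3 - <<'E'
from h import *
print(ctrl.get_obs()["qpos"])
for n in ("top","side"):
  c=imaging.camera(n); im=c["image"][:,:,::-1]
  im=im[140:310,400:570] if n=="top" else im[220:460,270:550]
  cv2.imwrite(f"pics/{n}7.png",cv2.resize(im,None,fx=2.5,fy=2.5,interpolation=cv2.INTER_CUBIC))
E
```

```text
time_s: 13.37
ee_pos: [0.4262, -0.243, 0.1618]
eef_rot: [-3.141, -0.0, 1.18]
force: [-0.3, 0.1, -2.6]
grip_width: 0.0237
time_s: 14.2
ee_pos: [0.4262, -0.243, 0.1618]
eef_rot: [-3.141, -0.0, 1.966]
force: [-0.3, 0.1, -1.9]
grip_width: 0.0234
time_s: 15.03
ee_pos: [0.4262, -0.2431, 0.1619]
eef_rot: [3.142, -0.0, 2.619]
force: [-0.2, 0.3, -2.6]
grip_width: 0.0239
[-5.92999677e-01  3.42202962e-01  1.82595301e+00  2.88407749e-05
  9.73777235e-01 -1.64099204e+00]
```

View pics/top7.png

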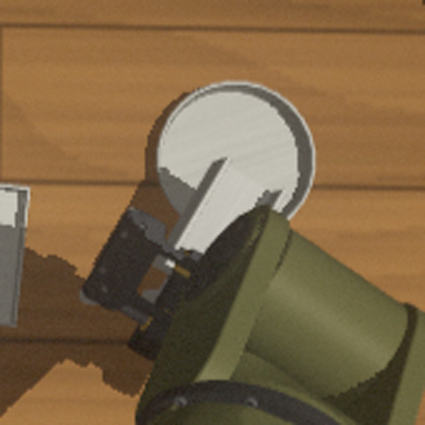

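View pics/side7.png

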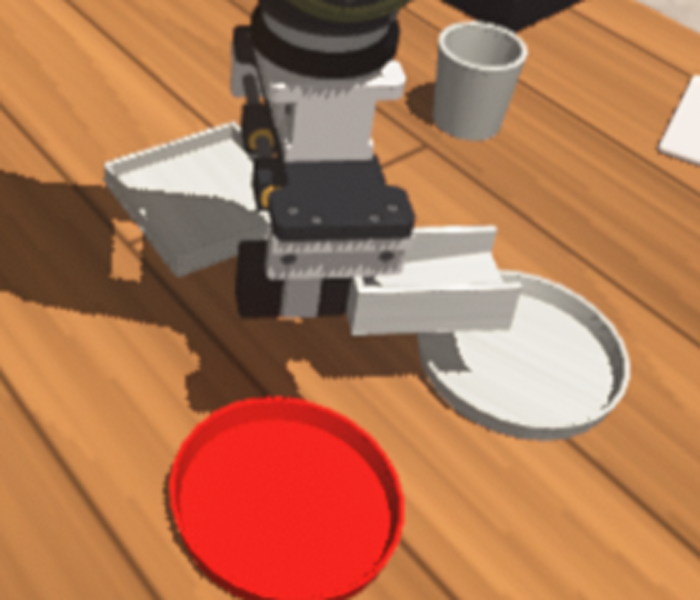

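```bash
python3 - <<'E'
from h import *
c=imaging.camera("top")
a=at(c,*crop2(222,158,400,140,2.5),.096); b=at(c,*crop2(279,190,400,140,2.5),.096); print(a,b,(a+b)/2,np.linalg.norm(a-b))
im=c["image"][:,:,::-1][140:310,400:570]
print(proj(c,[[.555,-.318,.018]]))
# pan check ellipse left/right/top now: crop (157,155),(315,160),(237,82)
for p in [(157,155),(315,160),(237,82)]: print(at(c,*crop2(*p,400,140,2.5),.018))
E
```

```text
[ 0.545484   -0.28012794  0.096     ] [ 0.52196516 -0.32294709  0.096     ] [ 0.53372458 -0.30153751  0.096     ] 0.048853003574047524
[[494.05590897 203.26476745]]
[ 0.55715894 -0.25359031  0.018     ]
[ 0.55516389 -0.38257195  0.018     ]
[ 0.61840631 -0.31911306  0.018     ]
```

```bash
python3 -m pendant '[[0,0,0.02,0,0,0,1],[0,0,0.04,0,0,0,1],[0,0,0.05,0,0,0,1],[0,0,0.05,0,0,0,1],[0,0,0.04,0,0,0,1],[0,0,0.025,0,0,0,1],[0,0,0.015,0,0,0,1],[0,0,0,0,0,0,1],[0,0,0,0,0,0,1],[0,0,0,0,0,0,1]]'
python3 -m pendant '[[0,0,0,0,0,0,1],[0,0,0,0,0,0,1],[0,0,0,0,0,0,1]]'
python3 - <<'E'
from h import *
for n in ("top","side"):
  c=imaging.camera(n); im=c["image"][:,:,::-1]
  im=im[140:310,400:570] if n=="top" else im[220:460,270:550]
  cv2.imwrite(f"pics/{n}8.png",cv2.resize(im,None,fx=2.5,fy=2.5,interpolation=cv2.INTER_CUBIC))
p=np.array(ctrl.get_obs()["ee_pos"]); d=np.array([np.cos(np.radians(-30)),np.sin(np.radians(-30)),0])
lip=p+d*.1275+[0,0,-.0846]; print(lip)
l=np.array([-d[1],d[0],0])
q=proj(c,[lip+l*.026+[0,0,.0186],lip-l*.026+[0,0,.0186],lip-l*.026+[0,0,-.0174]]); print((q-[270,220])*2.5)
E
```

```text
time_s: 16.02
ee_pos: [0.4262, -0.2439, 0.1333]
eef_rot: [-3.142, 0.0, 2.615]
force: [-0.4, -0.6, -2.3]
grip_width: 0.0239
time_s: 16.27
ee_pos: [0.4261, -0.2439, 0.1332]
eef_rot: [-3.142, 0.0, 2.615]
force: [-0.1, 0.2, -2.3]
grip_width: 0.0239
[ 0.53651171 -0.30766658  0.04857599]
[[487.09416443 256.61920189]
 [513.75397304 318.88376568]
 [502.33406013 360.46095258]]
```

View pics/side8.png

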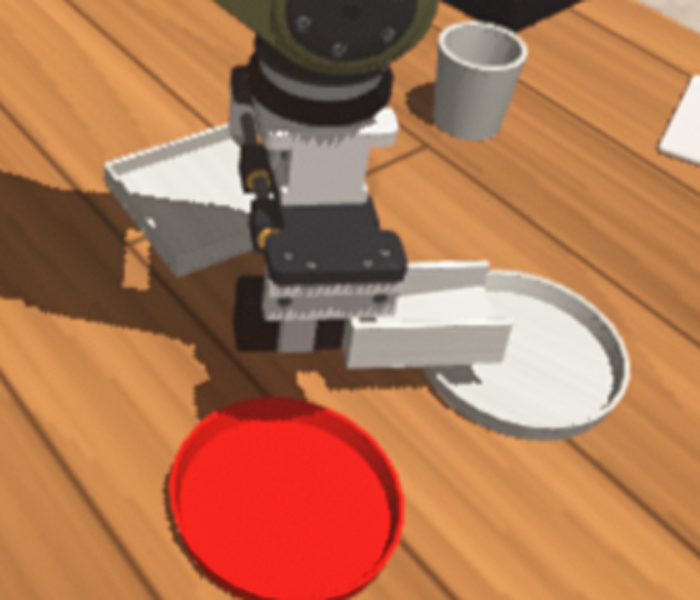

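The lip is over the pan at z≈0.049 and level (front right wall corner seen at crop (511,322), predicted (514,319)). Step 1 has been held for over 0.25 s. Now I'll tip slowly about the lip.

```bash
python3 -m pendant '[[-0.0125,0,-0.0184,0,0.0333,0,1],[-0.025,0,-0.037,0,0.0667,0,1],[-0.025,0,-0.037,0,0.0667,0,1],[-0.025,0,-0.037,0,0.0667,0,1],[-0.0125,0,-0.0184,0,0.0333,0,1],[-0.0125,0,-0.0184,0,0.0333,0,1],[-0.0125,0,-0.0184,0,0.0333,0,1],[-0.0125,0,-0.0184,0,0.0333,0,1]]'
python3 - <<'E'
from h import *
for n in ("top","side"):
  c=imaging.camera(n); im=c["image"][:,:,::-1]
  im=im[140:310,400:570] if n=="top" else im[220:460,270:550]
  cv2.imwrite(f"pics/{n}9.png",cv2.resize(im,None,fx=2.5,fy=2.5,interpolation=cv2.INTER_CUBIC))
o=ctrl.get_obs(); R=Ro.from_euler("xyz",o["eef_rot"]); print(np.array(o["ee_pos"])+R.apply([-.1275,0,.0846]), o["qpos"])
E
```

```text
time_s: 17.03
ee_pos: [0.4421, -0.2532, 0.1561]
eef_rot: [-3.142, -0.193, 2.615]
force: [-0.9, -0.4, -3.0]
grip_width: 0.0238
[ 0.53662192 -0.30814903  0.04876782] [-0.58800625  0.4558035   1.68445403 -0.01266681  1.19265348 -1.62661971]
```

View pics/side9.png

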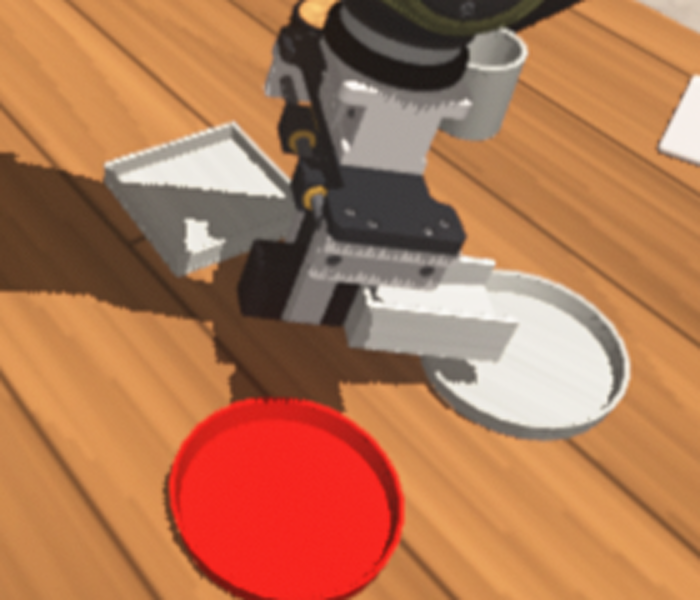

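View pics/top9.png

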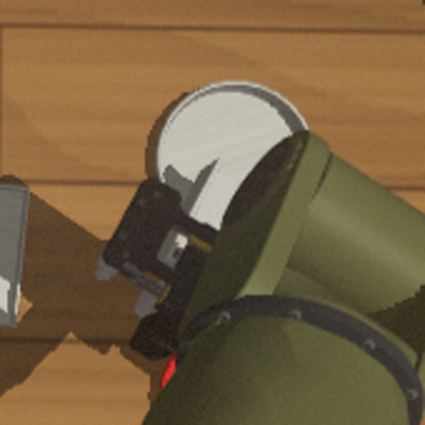

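The lip is holding at z=0.049 with 11° of tilt. I'll continue.

```bash
python3 -m pendant '[[-0.0125,0,-0.0184,0,0.0333,0,1],[-0.0125,0,-0.0184,0,0.0333,0,1],[-0.0125,0,-0.0184,0,0.0333,0,1],[-0.0125,0,-0.0184,0,0.0333,0,1],[-0.0125,0,-0.0184,0,0.0333,0,1],[-0.0125,0,-0.0184,0,0.0333,0,1],[-0.0125,0,-0.0184,0,0.0333,0,1]]'
python3 - <<'E'
from h import *
for n in ("top","side"):
  c=imaging.camera(n); im=c["image"][:,:,::-1]
  im=im[140:310,400:570] if n=="top" else im[220:460,270:550]
  cv2.imwrite(f"pics/{n}10.png",cv2.resize(im,None,fx=2.5,fy=2.5,interpolation=cv2.INTER_CUBIC))
o=ctrl.get_obs(); R=Ro.from_euler("xyz",o["eef_rot"]); print(np.array(o["ee_pos"])+R.apply([-.1275,0,.0846]))
E
```

```text
time_s: 17.72
ee_pos: [0.4542, -0.2603, 0.1686]
eef_rot: [-3.142, -0.316, 2.615]
force: [-0.4, 0.8, -2.8]
grip_width: 0.0238
[ 0.53656591 -0.30816556  0.04859652]
```

View pics/side10.png

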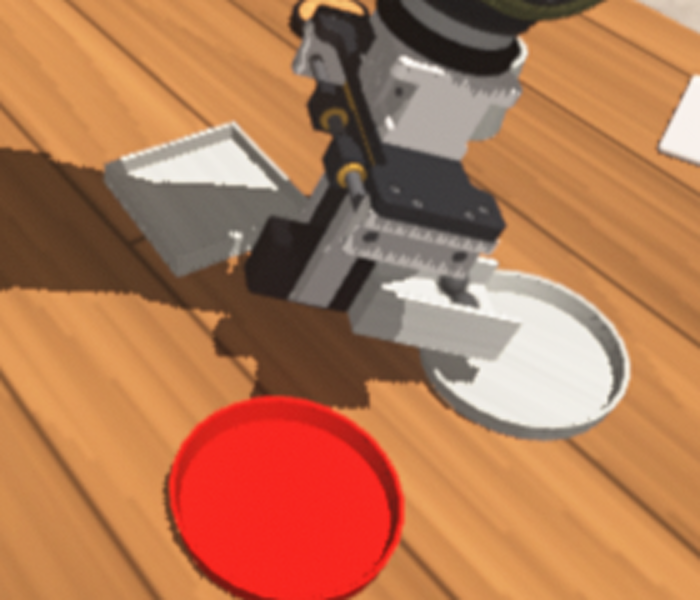

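At 18° a ball is rolling toward the lip (crop (458,293)). I'll ease on.

```bash
python3 -m pendant '[[0,0,0,0,0,0,1],[0,0,0,0,0,0,1],[0,0,0,0,0,0,1],[0,0,0,0,0,0,1],[-0.0125,0,-0.0184,0,0.0333,0,1],[-0.0125,0,-0.0184,0,0.0333,0,1],[-0.0125,0,-0.0184,0,0.0333,0,1],[-0.0125,0,-0.0184,0,0.0333,0,1],[-0.0125,0,-0.0184,0,0.0333,0,1]]'
python3 - <<'E'
from h import *
for n in ("top","side"):
  c=imaging.camera(n); im=c["image"][:,:,::-1]
  im=im[140:310,400:570] if n=="top" else im[220:460,270:550]
  cv2.imwrite(f"pics/{n}11.png",cv2.resize(im,None,fx=2.5,fy=2.5,interpolation=cv2.INTER_CUBIC))
o=ctrl.get_obs(); R=Ro.from_euler("xyz",o["eef_rot"]); print(np.array(o["ee_pos"])+R.apply([-.1275,0,.0846]))
E
```

```text
time_s: 18.57
ee_pos: [0.4637, -0.2658, 0.1764]
eef_rot: [-3.142, -0.403, 2.615]
force: [-0.0, -0.3, -1.9]
grip_width: 0.0239
[ 0.53660198 -0.3081265   0.04845685]
```

View pics/side11.png

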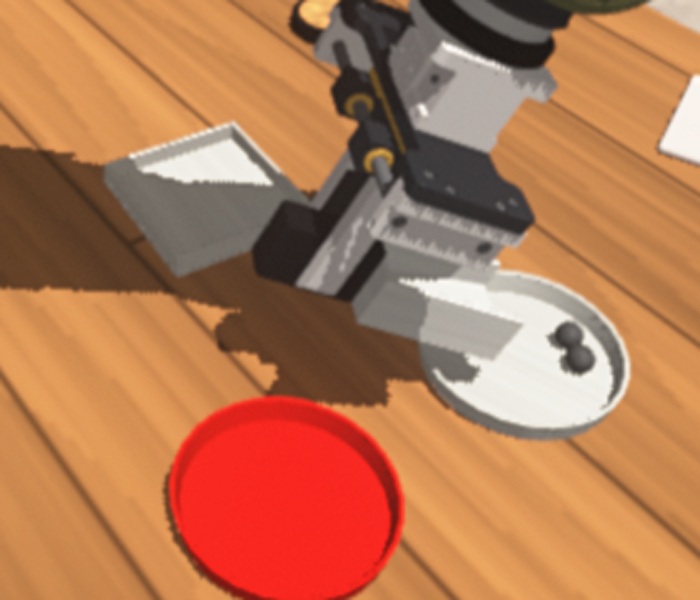

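Both balls are in the pan, at crop (568,335) and (580,358). I'll hold briefly, then level the scoop about the lip and lift it.

```bash
python3 -m pendant '[[0,0,0,0,0,0,1],[0,0,0,0,0,0,1],[0,0,0,0,0,0,1],[0,0,0,0,0,0,1],[0,0,0,0,0,0,1],[0,0,0,0,0,0,1]]'
python3 -m pendant '[[0.0125,0,0.0184,0,-0.0333,0,1],[0.025,0,0.037,0,-0.0667,0,1],[0.025,0,0.037,0,-0.0667,0,1],[0.025,0,0.037,0,-0.0667,0,1],[0.025,0,0.037,0,-0.0667,0,1],[0.025,0,0.037,0,-0.0667,0,1],[0.025,0,0.037,0,-0.0667,0,1],[0.025,0,0.037,0,-0.0667,0,1],[0.025,0,0.037,0,-0.0667,0,1],[0.025,0,0.037,0,-0.0667,0,1]]'
python3 -m pendant '[[0.025,0,0.037,0,-0.0667,0,1],[0.025,0,0.037,0,-0.0667,0,1],[0,0,0,0,0,0,1],[0,0,-0.05,0,0,0,1],[0,0,-0.08,0,0,0,1],[0,0,-0.08,0,0,0,1],[0,0,-0.08,0,0,0,1],[0,0,-0.05,0,0,0,1],[0,0,0,0,0,0,1]]'
python3 - <<'E'
from h import *
for n in ("top","side"):
  c=imaging.camera(n); im=c["image"][:,:,::-1]
  im=im[140:310,400:570] if n=="top" else im[220:460,270:550]
  cv2.imwrite(f"pics/{n}12.png",cv2.resize(im,None,fx=2.5,fy=2.5,interpolation=cv2.INTER_CUBIC))
E
```

```text
time_s: 19.17
ee_pos: [0.4634, -0.2656, 0.1763]
eef_rot: [-3.142, -0.401, 2.615]
force: [-0.3, -0.6, -1.7]
grip_width: 0.0239
time_s: 20.0
ee_pos: [0.4302, -0.2463, 0.1426]
eef_rot: [-3.142, -0.067, 2.615]
force: [0.2, 0.1, -1.8]
grip_width: 0.0239
time_s: 20.75
ee_pos: [0.4255, -0.2436, 0.1768]
eef_rot: [-3.141, 0.003, 2.615]
force: [-0.4, -0.1, -2.3]
grip_width: 0.0235
```

View pics/side12.png

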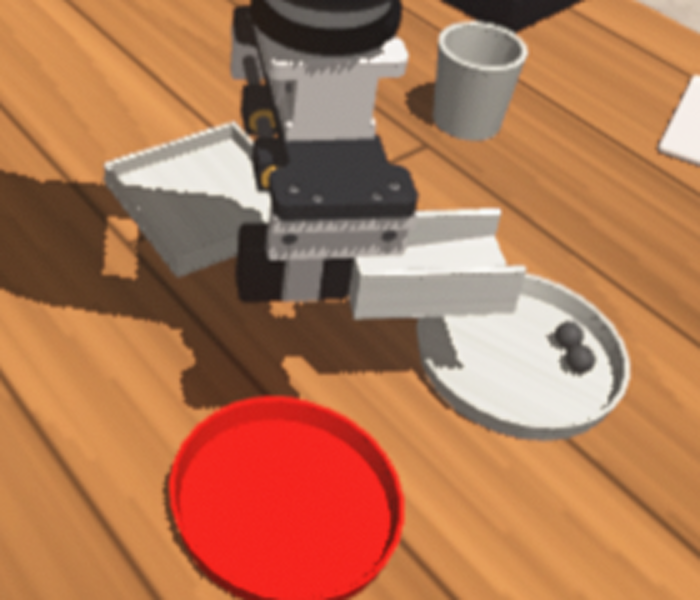

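The scoop is level and raised, the balls are at rest in the pan, and the pan hasn't moved. Next I'll carry the empty scoop over to the free table on the left.

```bash
python3 -m pendant '[[0.04,0.07,0,0,0,0,1],[0.08,0.14,0,0,0,0,1],[0.12,0.2,0,0,0,0,1],[0.12,0.2,0,0,0,0,1],[0.12,0.2,0,0,0,0,1],[0.12,0.2,0,0,0,0,1],[0.12,0.2,0,0,0,0,1],[0.12,0.2,0,0,0,0,1],[0.12,0.2,0,0,0,0,1],[0.12,0.2,0,0,0,0,1]]'
python3 -m pendant '[[0.12,0.2,0,0,0,0,1],[0.12,0.2,0,0,0,0,1],[0.12,0.2,0,0,0,0,1],[0.12,0.2,0,0,0,0,1],[0.12,0.2,0,0,0,0,1],[0.08,0.14,0,0,0,0,1],[0.04,0.07,0,0,0,0,1],[0,0,0,0,0,0,1]]'
python3 - <<'E'
from h import *
for n in ("top",):
  c=imaging.camera(n); im=c["image"][:,:,::-1]
  cv2.imwrite(f"pics/{n}13.png",im)
E
```

```text
time_s: 21.68
ee_pos: [0.4213, 0.0115, 0.1745]
eef_rot: [-3.141, -0.0, 2.615]
force: [1.1, -0.1, -2.4]
grip_width: 0.0236
time_s: 22.35
ee_pos: [0.4197, 0.18, 0.1744]
eef_rot: [-3.141, -0.0, 2.617]
force: [0.2, -1.4, -2.3]
grip_width: 0.0238
```

View pics/top13.png

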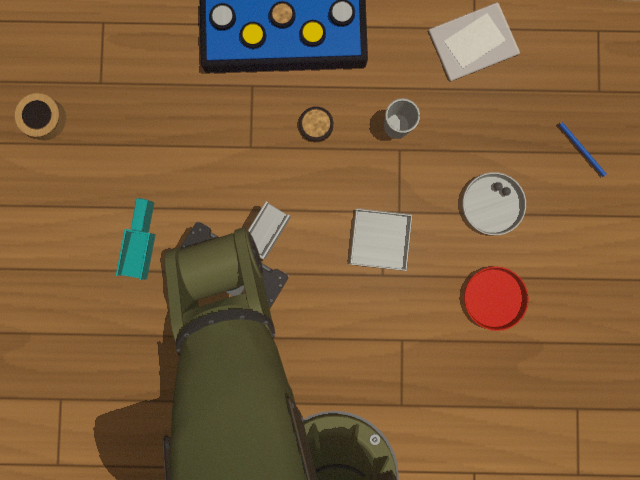

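The spot is clear: the scoop is at about (268,232), with the teal scoop at (135,240) and the square pan at (380,240). The balls are in the pan at (496,187) and (506,191). I'll lower it.

```bash
python3 -m pendant '[[0,0,0.05,0,0,0,1],[0,0,0.1,0,0,0,1],[0,0,0.1,0,0,0,1],[0,0,0.1,0,0,0,1],[0,0,0.1,0,0,0,1],[0,0,0.06,0,0,0,1],[0,0,0.04,0,0,0,1],[0,0,0.015,0,0,0,1],[0,0,0,0,0,0,1]]'
python3 -m pendant '[[0,0,0.008,0,0,0,1],[0,0,0.008,0,0,0,1],[0,0,0,0,0,0,1]]'
python3 -m pendant '[[0,0,0.008,0,0,0,1],[0,0,0,0,0,0,1]]'
```

```text
time_s: 23.15
ee_pos: [0.4204, 0.1782, 0.1069]
eef_rot: [-3.141, 0.0, 2.615]
force: [-0.3, 1.0, -1.5]
grip_width: 0.0235
time_s: 23.4
ee_pos: [0.4204, 0.1786, 0.1053]
eef_rot: [3.141, 0.001, 2.615]
force: [-0.3, -0.2, -2.4]
grip_width: 0.0235
time_s: 23.57
ee_pos: [0.4203, 0.1786, 0.1041]
eef_rot: [3.142, 0.0, 2.615]
force: [1.1, -0.5, -1.4]
grip_width: 0.0235
```

```bash
python3 -m pendant '[[0,0,0.01,0,0,0,1],[0,0,0,0,0,0,1]]'
python3 -m pendant '[[0,0,0.008,0,0,0,1],[0,0,0,0,0,0,1]]'
```

```text
time_s: 23.73
ee_pos: [0.4203, 0.1786, 0.1028]
eef_rot: [-3.141, 0.0, 2.615]
force: [-0.3, -0.0, -1.9]
grip_width: 0.0239
time_s: 23.9
ee_pos: [0.4204, 0.1786, 0.1021]
eef_rot: [3.142, 0.001, 2.615]
force: [-0.5, -0.7, 1.2]
grip_width: 0.0234
```

It has touched down, so I'll release and retreat.

```bash
python3 -m pendant '[[0,0,0,0,0,0,-0.2],[0,0,0,0,0,0,-0.2],[0,0,0,0,0,0,-0.2],[0,0,0,0,0,0,-0.2],[0,0,0,0,0,0,-0.2],[0,0,0,0,0,0,-0.2],[0,0,0,0,0,0,-0.2],[0,0,0,0,0,0,-0.2]]'
python3 -m pendant '[[0,0,-0.05,0,0,0,-0.2],[0,0,-0.1,0,0,0,-0.2],[0,0,-0.2,0,0,0,-0.2],[0,0,-0.25,0,0,0,-0.2],[0,0,-0.25,0,0,0,-0.2],[0,0,-0.25,0,0,0,-0.2],[0,0,-0.2,0,0,0,-0.2],[0,0,-0.1,0,0,0,-0.2],[0,0,0,0,0,0,-0.2]]'
python3 - <<'E'
from h import *
for n in ("top","side","wrist"):
  c=imaging.camera(n); im=c["image"][:,:,::-1]
  cv2.imwrite(f"pics/{n}14.png",im)
E
```

```text
time_s: 24.57
ee_pos: [0.4203, 0.1786, 0.102]
eef_rot: [3.142, 0.0, 2.615]
force: [-1.4, -0.5, -0.4]
grip_width: 0.0562
time_s: 25.32
ee_pos: [0.4208, 0.1788, 0.273]
eef_rot: [3.138, 0.004, 2.615]
force: [0.4, 0.3, -0.2]
grip_width: 0.0563
```

View pics/side14.png

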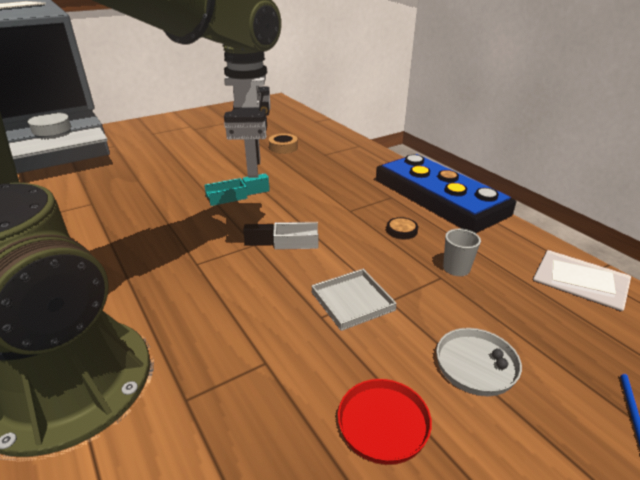

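View pics/wrist14.png

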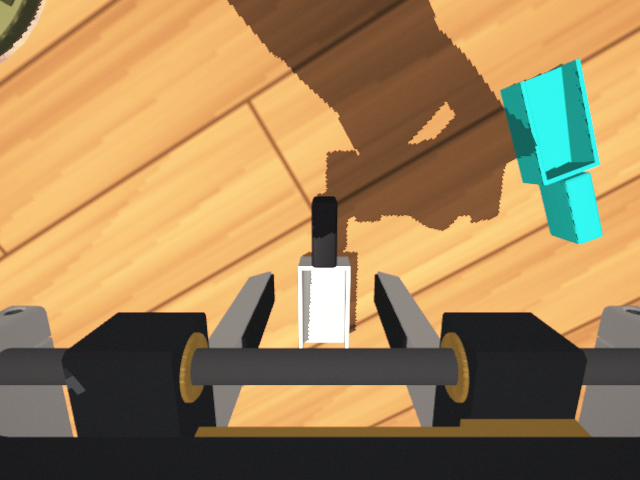

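View pics/top14.png

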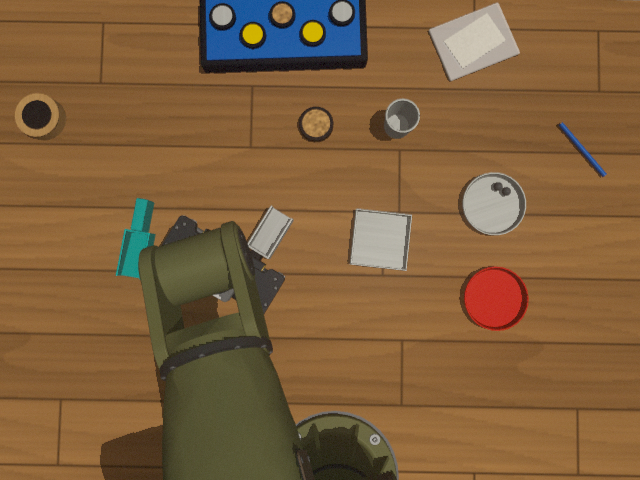

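The scoop stands upright and released (side view (282,236)). The gripper is well above it, both balls are in the pan, and the pan is still at (493,204). Handing in.

```bash
python3 -m pendant '[[0,0,0,0,0,0,-0.2],[0,0,0,0,0,0,-0.2],[0,0,0,0,0,0,-0.2],[0,0,0,0,0,0,-0.2]]'; python3 - <<'E'
from h import *
c=imaging.camera("top")
pan=at(c,494.2,203.3,.018)
for p in [(496.5,187),(506,191)]: print(np.linalg.norm((at(c,*p,.012)-pan)[:2]))
from station import hand_in
print(hand_in())
E
```

```text
time_s: 25.8
ee_pos: [0.4202, 0.1786, 0.2695]
eef_rot: [-3.141, -0.0, 2.615]
force: [-0.7, 1.0, 0.0]
grip_width: 0.0563
0.035270526495447485
0.03751951968747387
the job is handed in; nothing more can be done
None
```

The job is done and handed in at about 26 s: both balls are in the round steel pan and the empty scoop is back on the table. The hand-in itself gives no verdict.

- **Grip:** My first lift started before the fingers had fully closed, so the scoop was held too high on the handle. I set it back down (up to 39 N at the wrist), re-gripped lower and carried on. The balls stayed in the trough.
- **Pour:** I carried the scoop level to the pan and lowered the lip to about 3 cm above the rim. Then I tipped it slowly about the lip, to 23°, with the lip staying at about z = 0.049 m. Both balls rolled out and stayed in the pan.
- **Set-down:** I levelled the scoop, put it down on free table to the left at about (0.42, 0.18), let go and raised the gripper about 17 cm.

**Last checks:**
- The balls lie about 35 and 38 mm from the pan's centre, where 64 mm is the limit.
- The pan shows no visible movement.
- The scoop is upright and far from the pan.
- The gripper touches nothing.
- The only disagreement was one top-camera reading of the lip, about 6 mm off the arm's own figure. The side view matched the arm, and the pan left ample room for either.

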